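# Turn the jigger's speed dial up four clicks and start it

## Task

With a fingertip, turn the dial of the grey speed control on the table clockwise (seen from above) by exactly four clicks from where it stands now, and let it rest there; only then press the green button beside it fully in and let go. Push the dial's orange tab from one side only, without pinching it between the fingers, and leave the loose things around the control where they are.

Things in the scene. Friction and masses are not known exactly. Their poses are not given: they have to be found in the camera images.
- speed_control: grey painted control box, 150 (its x) x 260 (its y) mm, top 56 mm above the table, fixed to the table; origin at the centre of its underside, z up, its front looks along its -x toward the robot. A black dial lies on its top at the +y end, a green button at the -y end; between the button and the far edge stands an amber lamp, 18 mm wide, 11 mm high, at x +45, y -75 mm
- dial_axis (a point): point on the dial's vertical axis, on the dial's upper face (70 mm above the table), 58 mm along +y of the box's origin. The dial is a black disc of 108 mm diameter. It carries one upright orange tab (26 mm long along the radius, from 25 to 51 mm from the axis, 11 mm thick, standing 26 mm above the disc's face) with a white line on top; a flat metal hub 22 mm wide and 3 mm high is at the centre
- tab_tip (a point): point on the centre line of the orange tab's top edge, 50 mm out from the dial's axis, 26 mm above the disc's face; it moves with the dial. The tab points to a white tick on the box at each click stop. Pushing the tab's anticlockwise face turns the dial clockwise; pressing both faces at once counts as pinching
- dial (a joint): angle of the dial in rad, growing clockwise from above. Nine click stops, every 24 degrees (0.4189 rad), from 0 (tab 96 degrees anticlockwise of the box's +x axis) to 3.351, end stops just beyond; it starts in one of the first four. A spring draws it to the nearest stop: leaving a stop takes about 6 N at the tab, falling to none at the ridge halfway on, past which it snaps into the next stop and stays
- run_button_top (a point): centre of the top of the green round push button, 30 mm diameter, its top 78 mm above the table, in a black collar 46 mm wide whose top is 10 mm lower; 80 mm along -y and 15 mm toward the front from the box's origin; it moves down with the button
- run_button (a joint): travel of the green button in m: 0 out, 0.006 fully in; fully in takes 5 N; it springs back
- wood_rib: loose flat wooden rib, 54x100x9 mm, lying on the table beyond the dial end of the box; origin under its centre
- clay_lump: loose small grey clay lump, 39x66x26 mm, on the table beyond the button end of the box; origin under its centre
- bolt: loose grey bolt standing on its head, 20 mm wide, 49 mm high, on the table beyond the button end; origin under its centre
- terra_cup: loose terracotta cup, 66 mm wide, 63 mm high, behind the box; origin under its centre
- spanner: loose open-ended spanner, 28x180x8 mm, lying behind the box; origin under its centre

How it is judged:
By the outcome, as a careful person would: the job done as asked, in the order asked, and still so for the second after the job is handed in, with the robot touching nothing.
It also fails if it takes over 45 s, if anything falls off the work surface, if the arm or the gripper's body presses on something with over 40 N, if the wrist force passes 120 N, or if a joint passes its speed limit or range.

## Robot

A 6-joint arm with a two-finger parallel gripper is mounted at the origin on a cart in front of the work surface, level with it; the furniture and walls round the work are solid. World frame = base frame: x ahead of the robot, y to its left, z up, the work surface at z = 0. Lengths are in m, angles in rad, forces in N, time in s.
With the tool pointing down it reaches from about 0.35 to 0.775 m from the base axis. Payload 7.3 kg.
Tool frame: the origin (TCP) lies at the very end of the fingers, on their centre line; the grasp point (between the pads) lies 19 mm behind it (robot.hold_point_z is the distance from the TCP to the grasp point, in m); z points along the fingers, y is the direction in which the jaws open and shut (so a half turn about z gives the same grasp; the last joint's range is limited). The gripper opens to 92 mm and grips with 3 to 60 N. Pads are 19 mm wide; open, the fingers measure 130 mm over their backs; the gripper's body (75 mm by 190 mm) begins 47 mm behind the grasp point.
Start: joints at [-1.337, 0.342, 1.524, -0, 1.275, -0.146], TCP at [0.195, -0.488, 0.227] pointing down, gripper open.
Joint ranges: [-2.53, 2.53], [-0.77, 2.02], [0.04, 2.7], [-1, 4.14], [0.28, 2.66], [-3.11, 3.11]. Speed limits (rad/s): [2.57, 2.57, 3.14, 3.14, 3.14, 3.14].

## Interface

Orientations are given as [roll, pitch, yaw] about the fixed x, y, z axes, in that order (R = Rz(yaw) Ry(pitch) Rx(roll)).
In Python, from cell import monitor, viewer, robot gives the robot as it stands.
- The arm moves only by the tool move_arm, never from a script. Its argument "deltas" is a list of rows, each an object of numbers: "x", "y", "z": the shift along the tool's x, y, z in m; "wx", "wy", "wz": the turn, a rotation vector about the tool's x, y, z in degrees; "hand": the opening, from 0 (shut) to 1 (fully open). In form: [{"x": .., "y": .., "z": .., "wx": .., "wy": .., "wz": .., "hand": ..}, ...]. A call has 1 to 8 rows; each row is the pose to reach, as a shift and turn from the pose commanded when the call began, along the tool's axes at that moment; what a row does not reach only later rows make up. A row lasts 1/8 s, in which the tool goes at most 62.5 mm and 10.7 degrees, less where a joint would pass 70% of its speed; a pose out of reach is approached as far as the arm can. A call with a gripper value outside its range is refused whole. The fingers move at their own pace and stop on an object; "grip_force" is the grip in N (left out, the last holds). Time passes only in rows, so rows that repeat a pose let the fingers close. It gives the time, the measured TCP pose, the force and the opening at its end, in the units of the state.
- monitor.observe(): the state, without advancing time (a new reading comes with each control period).
- viewer.read_camera(name): name is "scene" or "top"; returns the picture (384x512x3 uint8, red, green, blue); there is no depth.
- viewer.camera_params(name): a dict with "camera_matrix" (3x3 intrinsics, pixels), "R" (3x3) and "t" (3): a world point X has camera coordinates R X + t. Camera axes: x right, y down, z forward; pixel columns grow to the right and rows downward; lengths in m; the calibration is good to about 2 mm. A picture is of the moment at which its call begins. camera_params takes no time and is no camera call.
- robot.hand_in(): hands the job in, once; it reports no verdict.
The state is a dict: "time": time; "qpos": joint angles; "qvel": joint speeds; "joint_efforts": joint torques, N m; "tool_pos": TCP position; "tool_rot": TCP orientation; "contact_force": force on the tool from outside, world axes, zero at the start; "torque": the same for the moment, N m; "opening": finger opening in m.
Only numpy, scipy, OpenCV 4.12 (cv2) and the standard library are available. Lean on these libraries where they do the work, as an engineer would, in place of code of your own. Each camera call takes 0.05 s, during which the arm holds its last target. There are 200 camera calls.

## Working session

There is one attempt and no reset: what is moved stays moved. The work goes in short steps, Python scripts to look and compute and a tool call to move; the robot and the scene stay as the last step left them, time stands still between calls to the robot, and variables do not carry over. Pictures are saved under pics/ and viewed, about 8 in all and at most 12, crops included, and the job is handed in when it is done.

Besides the shell and the picture viewer there is one more tool, called by a JSON object that holds its "fn" and its "kwargs". move_arm: Moves the arm, as the interface text tells. Its arguments: {"type":"object","properties":{"deltas":{"type":"array","items":{"type":"object","properties":{"x":{"type":"number"},"y":{"type":"number"},"z":{"type":"number"},"wx":{"type":"number"},"wy":{"type":"number"},"wz":{"type":"number"},"hand":{"type":"number"}}}},"grip_force":{"type":"number"}},"required":["deltas"]}

```bash
mkdir -p pics; ls; python3 - <<'E'
from cell import monitor, viewer, robot
import cv2, numpy as np
for n in("scene","top"):
    im=viewer.read_camera(n); cv2.imwrite(f"pics/{n}0.png",im[...,::-1])
    p=viewer.camera_params(n); print(n,np.round(p["camera_matrix"],1).tolist(),np.round(p["R"],3).tolist(),np.round(p["t"],3).tolist())
s=monitor.observe(); print({k:np.round(v,3).tolist() for k,v in s.items()}, robot.hold_point_z)
E
```

```text
pics
scene [[481.9, 0.0, 257.8], [0.0, 481.9, 183.1], [0.0, 0.0, 1.0]] [[0.918, -0.396, 0.007], [-0.284, -0.67, -0.686], [0.276, 0.628, -0.728]] [-0.558, 0.15, 0.999]
top [[361.1, 0.0, 249.1], [0.0, 361.1, 189.6], [0.0, 0.0, 1.0]] [[-0.005, -1.0, 0.006], [-0.987, 0.004, -0.158], [0.158, -0.007, -0.987]] [-0.116, 0.586, 0.858]
{'time': 0.1, 'qpos': [-1.337, 0.343, 1.525, -0.0, 1.275, -0.146], 'qvel': [0.001, -0.004, -0.002, -0.002, 0.001, -0.001], 'joint_efforts': [0.001, -43.201, -24.47, 0.072, 0.053, -0.0], 'tool_pos': [0.195, -0.487, 0.226], 'tool_rot': [-3.14, -0.0, 0.38], 'contact_force': [-0.217, -0.237, -0.131], 'torque': [-0.01, 0.019, -0.025], 'opening': 0.092} 0.0188
```

View pics/scene0.png

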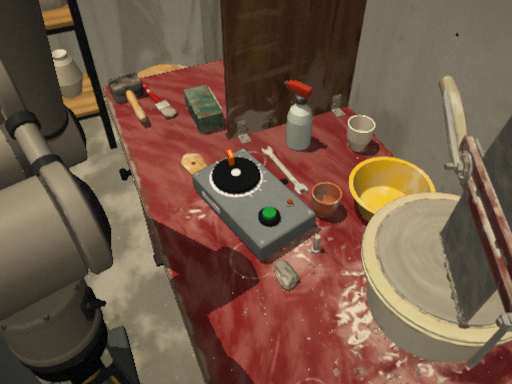

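View pics/top0.png

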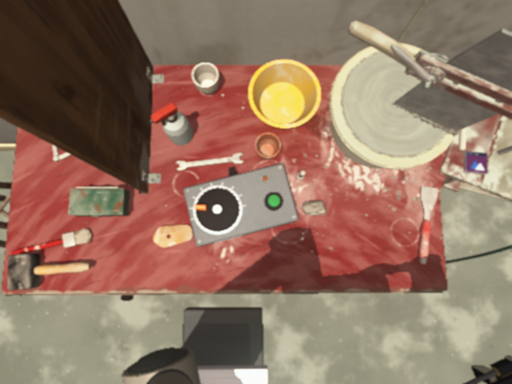

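The scene shows the box with its dial at (235,175), the green button at (269,215) and the tab at (231,156). In the top view the hub is at (217,209), the button at (274,201) and the orange tab at (201,208), with the box slightly rotated. A tall dark panel stands beyond the dial end.

```bash
cat > h.py <<'E'
import cv2, numpy as np
from cell import monitor, viewer, robot
P={n:viewer.camera_params(n) for n in("scene","top")}
def ray(n,uv):
    p=P[n];R=np.array(p["R"]);t=np.array(p["t"])
    d=R.T@np.linalg.inv(p["camera_matrix"])@np.array([*uv,1.]); return -R.T@t,d/np.linalg.norm(d)
def onz(n,uv,z):
    c,d=ray(n,uv); return c+d*(z-c[2])/d[2]
def two(a,b):
    A=[];B=[]
    for n,uv in(("scene",a),("top",b)):
        c,d=ray(n,uv);M=np.eye(3)-np.outer(d,d);A.append(M);B.append(M@c)
    return np.linalg.lstsq(np.vstack(A),np.hstack(B),rcond=None)[0]
def proj(n,X):
    p=P[n];q=np.array(p["camera_matrix"])@(np.array(p["R"])@X+np.array(p["t"]));return q[:2]/q[2]
def blobs(im,lo,hi,box,mina=6):
    h=cv2.cvtColor(im,cv2.COLOR_RGB2HSV);m=cv2.inRange(h,lo,hi);k=np.zeros_like(m);x0,y0,x1,y1=box;k[y0:y1,x0:x1]=m[y0:y1,x0:x1]
    n,_,s,c=cv2.connectedComponentsWithStats(k);return [(c[i].round(1).tolist(),s[i].tolist()) for i in range(1,n) if s[i,4]>=mina]
E
python3 - <<'E'
from h import *
bx={"scene":(185,140,320,265),"top":(175,155,305,250)}
for n in bx:
    im=cv2.imread(f"pics/{n}0.png")[...,::-1].copy()
    print(n,"green",blobs(im,(45,120,60),(80,255,255),bx[n]))
    print(n,"orange",blobs(im,(5,150,140),(20,255,255),bx[n]))
    print(n,"hub",blobs(im,(0,0,150),(180,60,255),bx[n]))
    x0,y0,x1,y1=bx[n]; c=im[y0:y1,x0:x1,::-1]; cv2.imwrite(f"pics/{n}0c.png",cv2.resize(c,None,fx=5.8 if n=="top" else 4.6,fy=5.8 if n=="top" else 4.6,interpolation=cv2.INTER_CUBIC))
E
```

```text
scene green [([268.8, 212.8], [262, 207, 15, 13, 155])]
scene orange [([229.2, 152.7], [225, 146, 9, 13, 58]), ([218.1, 151.4], [217, 150, 3, 4, 7]), ([315.9, 158.0], [313, 157, 7, 3, 8]), ([196.4, 167.6], [189, 159, 16, 16, 60]), ([313.1, 167.0], [311, 165, 5, 5, 7]), ([314.2, 186.3], [311, 182, 9, 10, 26]), ([289.4, 200.5], [288, 199, 4, 4, 10])]
scene hub [([285.2, 171.1], [263, 147, 45, 47, 264]), ([258.3, 164.4], [257, 164, 4, 2, 7]), ([237.3, 186.7], [209, 167, 58, 31, 307]), ([235.4, 172.0], [231, 169, 10, 7, 57]), ([196.3, 173.4], [195, 173, 4, 2, 7]), ([216.0, 206.3], [213, 203, 6, 7, 9]), ([309.0, 211.8], [308, 210, 3, 4, 8]), ([316.9, 236.6], [315, 235, 5, 4, 17]), ([261.5, 241.6], [260, 240, 4, 4, 11]), ([313.9, 249.9], [311, 247, 7, 6, 16]), ([300.4, 255.2], [298, 254, 6, 3, 9])]
top green [([273.7, 200.2], [268, 195, 12, 12, 110])]
top orange [([264.9, 177.9], [264, 177, 3, 3, 8]), ([201.5, 207.0], [196, 204, 11, 7, 45])]
top hub [([208.5, 161.7], [177, 155, 66, 15, 332]), ([244.4, 203.6], [184, 165, 113, 81, 4123]), ([300.8, 175.1], [297, 171, 8, 9, 35]), ([300.2, 188.6], [298, 186, 6, 7, 23]), ([293.9, 189.3], [293, 188, 3, 3, 7]), ([216.6, 208.7], [212, 204, 10, 10, 81])]
```

View pics/top0c.png

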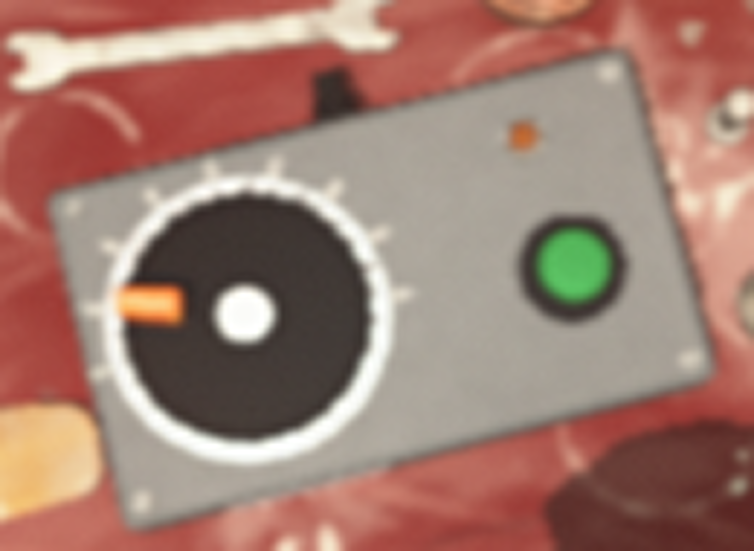

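View pics/scene0c.png

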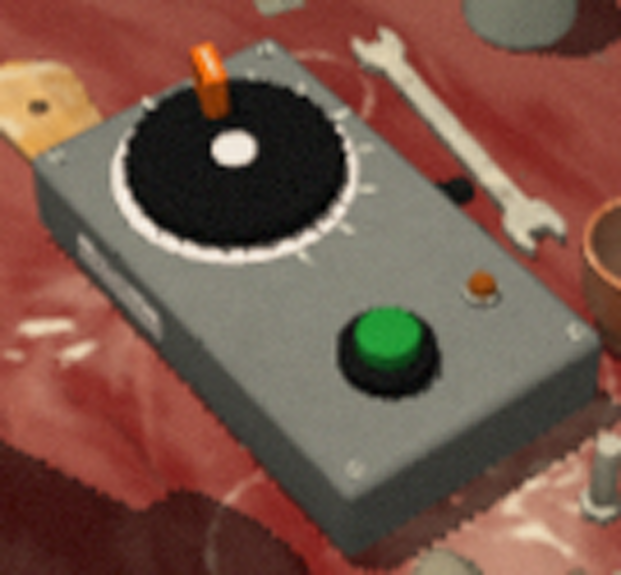

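```bash
python3 - <<'E'
from h import *
hub=two((235.4,172),(216.6,208.7)); btn=two((0,0),(1,1)) if 0 else two((268.8,212.8),(273.7,200.2))
print("hub2",hub.round(4),"top@.073",onz("top",(216.6,208.7),.073).round(4),"scene",onz("scene",(235.4,172),.073).round(4))
print("btn2",btn.round(4),"top@.078",onz("top",(273.7,200.2),.078).round(4),"scene@.075",onz("scene",(268.8,212.8),.075).round(4))
A=onz("top",(216.6,208.7),.073)[:2];B=onz("top",(273.7,200.2),.078)[:2]
# dial->button vector in box frame: (-15,-138)
v=B-A; yaw=np.degrees(np.arctan2(v[1],v[0])-np.arctan2(-138,-15));print("dist",np.linalg.norm(v),"yaw",yaw%360)
s=5.8
T=[(103,374),(92,308),(109,246),(150,196),(211,168),(273,166),(333,187),(380,233),(402,293)]
for t in T:
    X=onz("top",(175+t[0]/s-.4,155+t[1]/s-.4),.056)[:2]-A; print("tick",(X*1000).round(1),np.degrees(np.arctan2(X[1],X[0])).round(1),end=";")
print()
for z in(.083,.09,.096):
    X=onz("top",(201.5,207),z)[:2]-A;print(z,(X*1000).round(1),np.degrees(np.arctan2(X[1],X[0])).round(1))
# white line end in scene top edge of tab
for uv in((185+205/4.6-.4,140+62/4.6-.4),):
    X=onz("scene",uv,.096)[:2]-A;print("scene tabtop",(X*1000).round(1),np.degrees(np.arctan2(X[1],X[0])).round(1))
# panel foot in top
print("panel foot",onz("top",(150,180),0).round(3),onz("top",(150,75),0).round(3),onz("scene",(230,140),0).round(3))
for nm,uv,z in(("rib",(192,235),.009),("cup",(267,147),.06),("bolt",(301,175),.049),("bottle",(178,130),.15),("bottletop",(165,113),.2)):print(nm,onz("top",uv,z).round(3))
E
```

```text
hub2 [ 0.5356 -0.0395  0.071 ] top@.073 [ 0.5351 -0.0396  0.073 ] scene [ 0.5351 -0.0414  0.073 ]
btn2 [ 0.555  -0.1776  0.0734] top@.078 [ 0.5545 -0.1773  0.078 ] scene@.075 [ 0.5543 -0.1789  0.075 ]
dist 0.13909470134485882 yaw 14.216001507015054
tick [-23.4  60.5] 111.2;tick [ 4.6 65.7] 86.0;tick [31.1 59. ] 62.2;tick [52.6 41.9] 38.5;tick [64.6 15.9] 13.9;tick [ 65.4 -10.6] -9.2;tick [ 56.1 -36.4] -32.9;tick [ 36.2 -56.5] -57.4;tick [ 10.4 -65.8] -81.0;
0.083 [ 3.2 35.2] 84.8
0.09 [ 2.4 34.3] 86.0
0.096 [ 1.7 33.6] 87.1
scene tabtop [ 1.2 37.5] 88.2
panel foot [0.62  0.143 0.   ] [0.916 0.154 0.   ] [0.59 0.14 0.  ]
rib [0.475 0.028 0.009]
cup [ 0.692 -0.164  0.06 ]
bolt [ 0.622 -0.249  0.049]
bottle [0.707 0.043 0.15 ]
bottletop [0.728 0.062 0.2  ]
```

The measurements agree:
- The dial axis is at (0.535, -0.040) and the button at (0.555, -0.178). They are 139.1 mm apart, against 138.8 mm given. Box yaw is about 14.5°.
- The tab is at about 86.5° in the world frame, which is stop 1. The target is stop 5, at about -9.5°.

Next I close the hand and go to a point on the robot side of the tab.

{"fn": "move_arm", "kwargs": {"deltas": [{"x": 0.045, "y": -0.035, "wz": -6.5, "hand": 0}, {"x": 0.09, "y": -0.07, "wz": -13, "hand": 0}, {"x": 0.135, "y": -0.105, "wz": -19.5, "hand": 0}, {"x": 0.18, "y": -0.14, "wz": -26, "hand": 0}, {"x": 0.225, "y": -0.174, "wz": -32.5, "hand": 0}, {"x": 0.27, "y": -0.208, "wz": -39, "hand": 0}, {"x": 0.315, "y": -0.243, "wz": -45.5, "hand": 0}, {"x": 0.36, "y": -0.278, "wz": -52, "hand": 0}], "grip_force": 40}}

```text
schema error: expected keys x, y, z, wx, wy, wz, hand
```

```bash
cat >> h.py <<'E'
import json
C=np.array([.535,-.040])
def pose():
    s=monitor.observe(); return np.array(s["tool_pos"]),np.degrees(s["tool_rot"][2]),s
def rows(tg,cur=None):
    "tg: (x,y,z,yaw deg) list -> rows from current pose, tool pointing down"
    p,y,_=pose() if cur is None else (np.array(cur[:3]),cur[3],0); a=np.radians(y); out=[]
    for t in tg:
        d=np.array(t[:3])-p
        out.append({"x":round(d[0]*np.cos(a)+d[1]*np.sin(a),4),"y":round(d[0]*np.sin(a)-d[1]*np.cos(a),4),"z":round(-d[2],4),"wz":round(-((t[3]-y+180)%360-180),1),"hand":0})
    print(json.dumps(out))
def push(th,d,z,r=40):
    "pose with tool y along the clockwise tangent, d mm behind the tab's middle plane"
    t=np.radians(th);u=np.array([np.cos(t),np.sin(t)]);c=np.array([np.sin(t),-np.cos(t)])
    return (*(C+r/1e3*u-d/1e3*c),z,th)
E
python3 - <<'E'
from h import *
p,y,s=pose();print(p.round(4),np.degrees(s["tool_rot"]).round(2),s["time"],s["opening"],np.round(s["contact_force"],1))
a=push(86.5,45,.227);b=push(86.5,45,.078);print(np.round(a,4))
q=[p[0],p[1],p[2],y]
mix=lambda f:tuple(np.array(q)+(np.array(a)-np.array(q))*f)
rows([mix(.35),mix(.7),a,a,(*a[:2],.19,86.5),(*a[:2],.15,86.5),(*a[:2],.12,86.5),(*a[:2],.12,86.5)])
E
```

```text
[ 0.1945 -0.4872  0.2261] [-1.7992e+02 -1.0000e-02  2.1760e+01] 0.1 0.09161295925291779 [-0.2 -0.2 -0.1]
[4.925e-01 2.700e-03 2.270e-01 8.650e+01]
[{"x": 0.1604, "y": -0.1206, "z": -0.0003, "wz": -22.7, "hand": 0}, {"x": 0.3208, "y": -0.2412, "z": -0.0006, "wz": -45.3, "hand": 0}, {"x": 0.4584, "y": -0.3445, "z": -0.0009, "wz": -64.7, "hand": 0}, {"x": 0.4584, "y": -0.3445, "z": -0.0009, "wz": -64.7, "hand": 0}, {"x": 0.4584, "y": -0.3445, "z": 0.0361, "wz": -64.7, "hand": 0}, {"x": 0.4584, "y": -0.3445, "z": 0.0761, "wz": -64.7, "hand": 0}, {"x": 0.4584, "y": -0.3445, "z": 0.1061, "wz": -64.7, "hand": 0}, {"x": 0.4584, "y": -0.3445, "z": 0.1061, "wz": -64.7, "hand": 0}]
```

All keys are required in each row.

{"fn": "move_arm", "kwargs": {"deltas": [{"x": 0.046, "y": -0.034, "z": 0, "wx": 0, "wy": 0, "wz": -6.5, "hand": 0}, {"x": 0.092, "y": -0.069, "z": 0, "wx": 0, "wy": 0, "wz": -13, "hand": 0}, {"x": 0.138, "y": -0.103, "z": 0, "wx": 0, "wy": 0, "wz": -19.5, "hand": 0}, {"x": 0.184, "y": -0.138, "z": 0, "wx": 0, "wy": 0, "wz": -26, "hand": 0}, {"x": 0.23, "y": -0.172, "z": 0, "wx": 0, "wy": 0, "wz": -32.5, "hand": 0}, {"x": 0.276, "y": -0.207, "z": 0, "wx": 0, "wy": 0, "wz": -39, "hand": 0}, {"x": 0.32, "y": -0.241, "z": 0, "wx": 0, "wy": 0, "wz": -45.5, "hand": 0}, {"x": 0.36, "y": -0.27, "z": 0, "wx": 0, "wy": 0, "wz": -52, "hand": 0}], "grip_force": 40}}

```text
time: 1.1
tool_pos: [0.4295, -0.1014, 0.2266]
tool_rot: [-3.141, 0.0, 1.292]
contact_force: [0.7, -0.5, -0.0]
opening: 0.0162
```

```bash
cat >> h.py <<'E'
_r=rows
def st():
    p,y,s=pose();print("t",s["time"],p.round(4),np.degrees(s["tool_rot"]).round(2),"open",round(s["opening"],4),"F",np.round(s["contact_force"],1),"q",np.round(s["qpos"],2))
E
sed -i 's/"wz":round/"wx":0,"wy":0,"wz":round/' h.py
python3 - <<'E'
from h import *
st(); a=push(86.5,45,.227); print(np.round(a,4)); rows([a,(*a[:2],.1,86.5),(*a[:2],.078,86.5)])
E
```

```text
t 1.1 [ 0.4295 -0.1014  0.2266] [-179.99    0.     74.01] open 0.0162 F [ 0.7 -0.5 -0. ] q [-0.41  0.19  1.74 -0.    1.22 -0.13]
[4.925e-01 2.700e-03 2.270e-01 8.650e+01]
[{"x": 0.1174, "y": 0.032, "z": -0.0004, "wx": 0, "wy": 0, "wz": -12.5, "hand": 0}, {"x": 0.1174, "y": 0.032, "z": 0.1266, "wx": 0, "wy": 0, "wz": -12.5, "hand": 0}, {"x": 0.1174, "y": 0.032, "z": 0.1486, "wx": 0, "wy": 0, "wz": -12.5, "hand": 0}]
```

{"fn": "move_arm", "kwargs": {"deltas": [{"x": 0.05, "y": 0.015, "z": 0, "wx": 0, "wy": 0, "wz": -6, "hand": 0}, {"x": 0.1, "y": 0.03, "z": 0, "wx": 0, "wy": 0, "wz": -12.5, "hand": 0}, {"x": 0.117, "y": 0.032, "z": 0, "wx": 0, "wy": 0, "wz": -12.5, "hand": 0}, {"x": 0.117, "y": 0.032, "z": 0.03, "wx": 0, "wy": 0, "wz": -12.5, "hand": 0}, {"x": 0.117, "y": 0.032, "z": 0.07, "wx": 0, "wy": 0, "wz": -12.5, "hand": 0}, {"x": 0.117, "y": 0.032, "z": 0.1, "wx": 0, "wy": 0, "wz": -12.5, "hand": 0}, {"x": 0.117, "y": 0.032, "z": 0.11, "wx": 0, "wy": 0, "wz": -12.5, "hand": 0}, {"x": 0.117, "y": 0.032, "z": 0.11, "wx": 0, "wy": 0, "wz": -12.5, "hand": 0}]}}

```text
time: 2.1
tool_pos: [0.4922, -0.0004, 0.1167]
tool_rot: [-3.141, 0.0, 1.505]
contact_force: [1.1, -0.8, -0.2]
opening: 0.0004
```

```bash
python3 - <<'E'
from h import *
st(); a=push(86.5,45,.078); print(np.round(a,4)); rows([a])
for n in("scene","top"):
    im=viewer.read_camera(n);cv2.imwrite(f"pics/{n}1.png",im[...,::-1])
a=cv2.resize(cv2.imread("pics/scene1.png")[120:270,170:340],None,fx=2.3,fy=2.3,interpolation=2);b=cv2.resize(cv2.imread("pics/top1.png")[140:290,150:320],None,fx=2.3,fy=2.3,interpolation=2)
cv2.imwrite("pics/both1.png",np.hstack([a,b]))
E
```

```text
t 2.1 [ 4.922e-01 -4.000e-04  1.167e-01] [-1.7996e+02  1.0000e-02  8.6210e+01] open 0.0004 F [ 1.1 -0.8 -0.2] q [-0.16  0.41  1.77 -0.    0.97 -0.09]
[4.925e-01 2.700e-03 7.800e-02 8.650e+01]
[{"x": 0.003, "y": 0.0001, "z": 0.0387, "wx": 0, "wy": 0, "wz": -0.3, "hand": 0}]
```

View pics/both1.png

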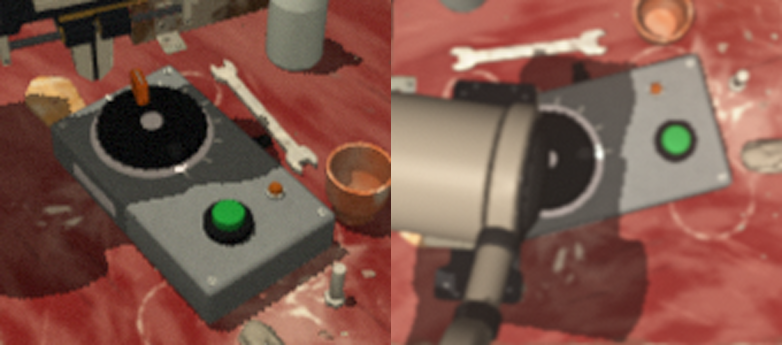

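The fingertips sit on the robot side of the tab, which is its anticlockwise face. At scene-crop scale the finger is at (95,75), the tab at (140,85), and nothing else is touched. I'll go down and approach contact.

{"fn": "move_arm", "kwargs": {"deltas": [{"x": 0.003, "y": 0, "z": 0.02, "wx": 0, "wy": 0, "wz": 0, "hand": 0}, {"x": 0.003, "y": 0, "z": 0.039, "wx": 0, "wy": 0, "wz": 0, "hand": 0}, {"x": 0.003, "y": 0, "z": 0.039, "wx": 0, "wy": 0, "wz": 0, "hand": 0}, {"x": 0.003, "y": 0.008, "z": 0.039, "wx": 0, "wy": 0, "wz": 0, "hand": 0}, {"x": 0.003, "y": 0.016, "z": 0.039, "wx": 0, "wy": 0, "wz": 0, "hand": 0}, {"x": 0.003, "y": 0.019, "z": 0.039, "wx": 0, "wy": 0, "wz": 0, "hand": 0}, {"x": 0.003, "y": 0.019, "z": 0.039, "wx": 0, "wy": 0, "wz": 0, "hand": 0}]}}

```text
time: 3.08
tool_pos: [0.5118, 0.0017, 0.0778]
tool_rot: [3.141, 0.0, 1.506]
contact_force: [-0.5, 0.3, 0.6]
opening: 0.0003
```

```bash
python3 - <<'E'
from h import *
st(); print(np.round(push(86.5,24.5,.078),4)); rows([push(t,24.5,.078) for t in (84,80,76,72,68,64,60)])
im=viewer.read_camera("scene");print(blobs(im,(5,150,70),(20,255,255),(200,135,265,200)))
E
```

```text
t 3.075 [0.5118 0.0017 0.0778] [1.7998e+02 1.0000e-02 8.6260e+01] open 0.0003 F [-0.5  0.3  0.6] q [-0.15  0.49  1.75 -0.    0.9  -0.08]
[5.13e-01 1.40e-03 7.80e-02 8.65e+01]
[{"x": 0.0008, "y": 0.0029, "z": -0.0002, "wx": 0, "wy": 0, "wz": 2.3, "hand": 0}, {"x": 0.0023, "y": 0.0059, "z": -0.0002, "wx": 0, "wy": 0, "wz": 6.3, "hand": 0}, {"x": 0.0036, "y": 0.0089, "z": -0.0002, "wx": 0, "wy": 0, "wz": 10.3, "hand": 0}, {"x": 0.0047, "y": 0.012, "z": -0.0002, "wx": 0, "wy": 0, "wz": 14.3, "hand": 0}, {"x": 0.0056, "y": 0.0151, "z": -0.0002, "wx": 0, "wy": 0, "wz": 18.3, "hand": 0}, {"x": 0.0062, "y": 0.0183, "z": -0.0002, "wx": 0, "wy": 0, "wz": 22.3, "hand": 0}, {"x": 0.0066, "y": 0.0216, "z": -0.0002, "wx": 0, "wy": 0, "wz": 26.3, "hand": 0}]
[([213.8, 137.7], [206, 135, 17, 6, 33]), ([230.8, 157.7], [228, 149, 7, 17, 83]), ([202.1, 162.9], [200, 160, 5, 7, 19])]
```

{"fn": "move_arm", "kwargs": {"deltas": [{"x": 0.001, "y": 0.003, "z": 0, "wx": 0, "wy": 0, "wz": 2.3, "hand": 0}, {"x": 0.0023, "y": 0.006, "z": 0, "wx": 0, "wy": 0, "wz": 6.3, "hand": 0}, {"x": 0.0036, "y": 0.009, "z": 0, "wx": 0, "wy": 0, "wz": 10.3, "hand": 0}, {"x": 0.0047, "y": 0.012, "z": 0, "wx": 0, "wy": 0, "wz": 14.3, "hand": 0}, {"x": 0.0056, "y": 0.015, "z": 0, "wx": 0, "wy": 0, "wz": 18.3, "hand": 0}, {"x": 0.0062, "y": 0.018, "z": 0, "wx": 0, "wy": 0, "wz": 22.3, "hand": 0}, {"x": 0.0066, "y": 0.0216, "z": 0, "wx": 0, "wy": 0, "wz": 26.3, "hand": 0}]}}

```text
time: 4.0
tool_pos: [0.5331, 0.007, 0.0777]
tool_rot: [-3.141, 0.0, 1.044]
contact_force: [-3.9, 0.9, 1.0]
opening: 0.0003
```

```bash
python3 - <<'E'
from h import *
st(); print(np.round(push(60,24.5,.078),4)); 
rows([push(t,24.5,.078) for t in (58,54,50,46,42,38)],cur=push(60,24.5,.078))
im=viewer.read_camera("scene");print(blobs(im,(5,150,60),(20,255,255),(215,140,275,200)))
for th in(86.5,62.5):
    t=np.radians(th);print(th,[proj("scene",np.array([*(C+.038*np.array([np.cos(t),np.sin(t)])),z])).round(1) for z in(.083,.096)])
E
```

```text
t 4.0 [0.5331 0.007  0.0777] [-1.7996e+02  2.0000e-02  5.9830e+01] open 0.0003 F [-3.9  0.9  1. ] q [-0.13  0.52  1.69 -0.    0.93  0.4 ]
[5.338e-01 6.900e-03 7.800e-02 6.000e+01]
[{"x": 0.0008, "y": 0.0014, "z": -0.0, "wx": 0, "wy": 0, "wz": 2, "hand": 0}, {"x": 0.0023, "y": 0.0043, "z": -0.0, "wx": 0, "wy": 0, "wz": 6, "hand": 0}, {"x": 0.0036, "y": 0.0073, "z": -0.0, "wx": 0, "wy": 0, "wz": 10, "hand": 0}, {"x": 0.0047, "y": 0.0104, "z": -0.0, "wx": 0, "wy": 0, "wz": 14, "hand": 0}, {"x": 0.0056, "y": 0.0136, "z": -0.0, "wx": 0, "wy": 0, "wz": 18, "hand": 0}, {"x": 0.0063, "y": 0.0168, "z": -0.0, "wx": 0, "wy": 0, "wz": 22, "hand": 0}]
[([238.7, 142.5], [238, 141, 3, 4, 6]), ([237.2, 156.2], [234, 148, 7, 17, 90])]
86.5 [array([229.8, 157.2]), array([229.6, 152.9])]
62.5 [array([236.8, 156.5]), array([236.6, 152.3])]
```

{"fn": "move_arm", "kwargs": {"deltas": [{"x": 0.0008, "y": 0.0014, "z": 0, "wx": 0, "wy": 0, "wz": 2, "hand": 0}, {"x": 0.0023, "y": 0.0043, "z": 0, "wx": 0, "wy": 0, "wz": 6, "hand": 0}, {"x": 0.0036, "y": 0.0073, "z": 0, "wx": 0, "wy": 0, "wz": 10, "hand": 0}, {"x": 0.0047, "y": 0.0104, "z": 0, "wx": 0, "wy": 0, "wz": 14, "hand": 0}, {"x": 0.0056, "y": 0.0136, "z": 0, "wx": 0, "wy": 0, "wz": 18, "hand": 0}, {"x": 0.0063, "y": 0.0168, "z": 0, "wx": 0, "wy": 0, "wz": 22, "hand": 0}]}}

```text
time: 4.8
tool_pos: [0.5515, 0.0039, 0.0778]
tool_rot: [3.141, -0.0, 0.66]
contact_force: [-0.5, -0.3, -0.5]
opening: 0.0001
```

```bash
python3 - <<'E'
from h import *
st(); print(np.round(push(38,24.5,.078),4)); 
rows([push(t,24.5,.078) for t in (34,30,26,22,18,14)],cur=push(38,24.5,.078))
im=viewer.read_camera("scene");print(blobs(im,(5,150,60),(20,255,255),(215,140,275,200)))
for th in(38.5,14.5,-9.5):
    t=np.radians(th);print(th,[proj("scene",np.array([*(C+.038*np.array([np.cos(t),np.sin(t)])),z])).round(1) for z in(.083,.096)])
E
```

```text
t 4.8 [0.5515 0.0039 0.0778] [ 1.7996e+02 -2.0000e-02  3.7840e+01] open 0.0001 F [-0.5 -0.3 -0.5] q [-0.13  0.55  1.64 -0.    0.95  0.78]
[5.514e-01 3.900e-03 7.800e-02 3.800e+01]
[{"x": 0.0016, "y": 0.0028, "z": -0.0, "wx": 0, "wy": 0, "wz": 4, "hand": 0}, {"x": 0.003, "y": 0.0058, "z": -0.0, "wx": 0, "wy": 0, "wz": 8, "hand": 0}, {"x": 0.0042, "y": 0.0089, "z": -0.0, "wx": 0, "wy": 0, "wz": 12, "hand": 0}, {"x": 0.0052, "y": 0.012, "z": -0.0, "wx": 0, "wy": 0, "wz": 16, "hand": 0}, {"x": 0.006, "y": 0.0152, "z": -0.0, "wx": 0, "wy": 0, "wz": 20, "hand": 0}, {"x": 0.0065, "y": 0.0184, "z": -0.0, "wx": 0, "wy": 0, "wz": 24, "hand": 0}]
[([218.8, 151.3], [218, 150, 3, 4, 6]), ([243.6, 158.1], [239, 150, 10, 17, 121])]
38.5 [array([243.5, 157.9]), array([243.4, 153.7])]
14.5 [array([248.8, 161.1]), array([248.7, 156.9])]
-9.5 [array([251.8, 165.6]), array([251.8, 161.4])]
```

The tab is at stop 3: it shows at column 243.6, predicted 243.5. I'll push on to stop 4.

{"fn": "move_arm", "kwargs": {"deltas": [{"x": 0.0016, "y": 0.0028, "z": 0, "wx": 0, "wy": 0, "wz": 4, "hand": 0}, {"x": 0.003, "y": 0.0058, "z": 0, "wx": 0, "wy": 0, "wz": 8, "hand": 0}, {"x": 0.0042, "y": 0.0089, "z": 0, "wx": 0, "wy": 0, "wz": 12, "hand": 0}, {"x": 0.0052, "y": 0.012, "z": 0, "wx": 0, "wy": 0, "wz": 16, "hand": 0}, {"x": 0.006, "y": 0.0152, "z": 0, "wx": 0, "wy": 0, "wz": 20, "hand": 0}, {"x": 0.0065, "y": 0.0184, "z": 0, "wx": 0, "wy": 0, "wz": 24, "hand": 0}]}}

```text
time: 5.6
tool_pos: [0.5678, -0.0066, 0.0777]
tool_rot: [3.141, -0.0, 0.243]
contact_force: [-0.9, 0.9, 0.6]
opening: 0.0004
```

```bash
python3 - <<'E'
from h import *
st(); print(np.round(push(14,24.5,.078),4)); 
rows([push(t,24.5,.078) for t in (10,6,2,-1,-4,-6)],cur=push(14,24.5,.078))
im=viewer.read_camera("scene");print(blobs(im,(5,150,60),(20,255,255),(215,140,275,200)))
E
```

```text
t 5.6 [ 0.5678 -0.0066  0.0777] [ 1.7999e+02 -2.0000e-02  1.3900e+01] open 0.0004 F [-0.9  0.9  0.6] q [-0.15  0.57  1.59 -0.    0.97  1.18]
[ 5.679e-01 -6.600e-03  7.800e-02  1.400e+01]
[{"x": 0.0016, "y": 0.0028, "z": -0.0, "wx": 0, "wy": 0, "wz": 4, "hand": 0}, {"x": 0.003, "y": 0.0058, "z": -0.0, "wx": 0, "wy": 0, "wz": 8, "hand": 0}, {"x": 0.0042, "y": 0.0089, "z": -0.0, "wx": 0, "wy": 0, "wz": 12, "hand": 0}, {"x": 0.005, "y": 0.0112, "z": -0.0, "wx": 0, "wy": 0, "wz": 15, "hand": 0}, {"x": 0.0056, "y": 0.0136, "z": -0.0, "wx": 0, "wy": 0, "wz": 18, "hand": 0}, {"x": 0.006, "y": 0.0152, "z": -0.0, "wx": 0, "wy": 0, "wz": 20, "hand": 0}]
[([240.8, 142.1], [239, 140, 6, 6, 13]), ([247.8, 162.0], [243, 155, 12, 14, 104])]
```

{"fn": "move_arm", "kwargs": {"deltas": [{"x": 0.0016, "y": 0.0028, "z": 0, "wx": 0, "wy": 0, "wz": 4, "hand": 0}, {"x": 0.003, "y": 0.0058, "z": 0, "wx": 0, "wy": 0, "wz": 8, "hand": 0}, {"x": 0.0042, "y": 0.0089, "z": 0, "wx": 0, "wy": 0, "wz": 12, "hand": 0}, {"x": 0.005, "y": 0.0112, "z": 0, "wx": 0, "wy": 0, "wz": 15, "hand": 0}, {"x": 0.0056, "y": 0.0136, "z": 0, "wx": 0, "wy": 0, "wz": 18, "hand": 0}, {"x": 0.006, "y": 0.0152, "z": 0, "wx": 0, "wy": 0, "wz": 20, "hand": 0}, {"x": 0.006, "y": 0.0152, "z": 0, "wx": 0, "wy": 0, "wz": 20, "hand": 0}]}}

```text
time: 6.52
tool_pos: [0.5771, -0.02, 0.0777]
tool_rot: [3.141, -0.0, -0.104]
contact_force: [-1.2, 0.4, -0.4]
opening: 0.0004
```

```bash
python3 - <<'E'
from h import *
st(); print(np.round(push(-6,24.5,.078),4)); 
im=viewer.read_camera("scene");print(blobs(im,(5,150,60),(20,255,255),(215,140,275,200)))
E
```

```text
t 6.525 [ 0.5771 -0.02    0.0777] [ 1.7999e+02 -1.0000e-02 -5.9900e+00] open 0.0004 F [-1.2  0.4 -0.4] q [-0.17  0.59  1.57 -0.    0.99  1.51]
[ 0.5773 -0.0198  0.078  -6.    ]
[([226.9, 144.9], [226, 143, 3, 5, 10]), ([240.6, 143.9], [238, 142, 7, 6, 18]), ([252.5, 169.0], [247, 166, 12, 7, 64])]
```

{"fn": "move_arm", "kwargs": {"deltas": [{"x": 0, "y": -0.006, "z": 0, "wx": 0, "wy": 0, "wz": 0, "hand": 0}, {"x": 0, "y": -0.012, "z": 0, "wx": 0, "wy": 0, "wz": 0, "hand": 0}, {"x": 0, "y": -0.012, "z": -0.03, "wx": 0, "wy": 0, "wz": 0, "hand": 0}, {"x": 0, "y": -0.012, "z": -0.08, "wx": 0, "wy": 0, "wz": 0, "hand": 0}, {"x": -0.04, "y": 0.02, "z": -0.11, "wx": 0, "wy": 0, "wz": 0, "hand": 0}, {"x": -0.08, "y": 0.065, "z": -0.12, "wx": 0, "wy": 0, "wz": 0, "hand": 0}, {"x": -0.12, "y": 0.11, "z": -0.12, "wx": 0, "wy": 0, "wz": 0, "hand": 0}, {"x": -0.15, "y": 0.16, "z": -0.12, "wx": 0, "wy": 0, "wz": 0, "hand": 0}]}}

```text
time: 7.58
tool_pos: [0.4097, -0.1635, 0.1982]
tool_rot: [3.141, -0.001, -0.104]
contact_force: [0.0, -0.3, -0.1]
opening: 0.0
```

```bash
python3 - <<'E'
from h import *
st()
for n in("scene","top"):
    im=viewer.read_camera(n);cv2.imwrite(f"pics/{n}2.png",im[...,::-1]);print(n,blobs(im,(5,150,60),(20,255,255),(175,140,300,240)))
for th in(14.5,-9.5,-33.5):
    t=np.radians(th);X=np.array([*(C+.038*np.array([np.cos(t),np.sin(t)])),.09]);print(th,proj("scene",X).round(1),proj("top",X).round(1))
a=cv2.resize(cv2.imread("pics/scene2.png")[130:270,180:330],None,fx=2.6,fy=2.6,interpolation=2);b=cv2.resize(cv2.imread("pics/top2.png")[140:280,165:315],None,fx=2.6,fy=2.6,interpolation=2)
cv2.imwrite("pics/both2.png",np.hstack([a,b]))
E
```

```text
t 7.575 [ 0.4097 -0.1635  0.1982] [ 1.7997e+02 -5.0000e-02 -5.9400e+00] open 0.0 F [ 0.  -0.3 -0.1] q [-0.55  0.22  1.79 -0.    1.14  1.12]
scene [([203.2, 157.7], [202, 155, 3, 6, 11]), ([183.5, 164.4], [182, 159, 4, 11, 21]), ([251.9, 165.6], [246, 159, 13, 14, 149]), ([213.0, 163.5], [212, 161, 3, 6, 11]), ([176.2, 169.0], [175, 168, 4, 4, 11]), ([289.4, 201.4], [287, 199, 6, 5, 20]), ([179.5, 220.5], [178, 218, 4, 6, 6]), ([177.0, 229.8], [175, 229, 5, 3, 6]), ([198.7, 236.3], [197, 235, 4, 4, 7]), ([225.7, 236.5], [224, 234, 4, 6, 6])]
top [([262.2, 140.8], [260, 140, 6, 3, 13]), ([275.8, 148.9], [272, 143, 10, 15, 73]), ([264.9, 177.9], [264, 177, 3, 3, 8]), ([218.6, 193.4], [215, 188, 8, 11, 52])]
14.5 [248.7 158.8] [212.3 192.6]
-9.5 [251.8 163.3] [219.  192.3]
-33.5 [251.9 168.4] [225.1 194.7]
```

View pics/both2.png

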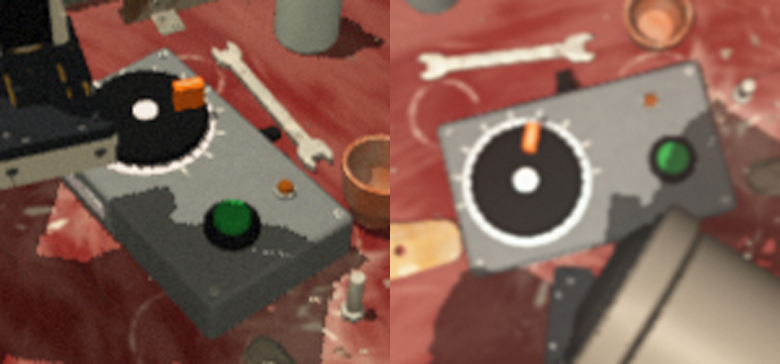

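The tab is at top pixel (218.6,193.4), against (219.0,192.3) predicted for stop 5. That is four clicks from stop 1, and the finger is clear. Next is the button: I'll move above it first.

{"fn": "move_arm", "kwargs": {"deltas": [{"x": 0.05, "y": 0, "z": 0.02, "wx": 0, "wy": 0, "wz": 0, "hand": 0}, {"x": 0.1, "y": 0, "z": 0.04, "wx": 0, "wy": 0, "wz": 0, "hand": 0}, {"x": 0.145, "y": 0, "z": 0.07, "wx": 0, "wy": 0, "wz": 0, "hand": 0}, {"x": 0.145, "y": 0, "z": 0.1, "wx": 0, "wy": 0, "wz": 0, "hand": 0}, {"x": 0.145, "y": 0, "z": 0.11, "wx": 0, "wy": 0, "wz": 0, "hand": 0}, {"x": 0.145, "y": 0, "z": 0.11, "wx": 0, "wy": 0, "wz": 0, "hand": 0}, {"x": 0.145, "y": 0, "z": 0.11, "wx": 0, "wy": 0, "wz": 0, "hand": 0}]}}

```text
time: 8.55
tool_pos: [0.556, -0.1786, 0.0893]
tool_rot: [3.141, -0.002, -0.105]
contact_force: [0.1, 0.6, -0.2]
opening: 0.0007
```

```bash
python3 - <<'E'
from h import *
st(); rows([(.555,-.178,.0705,-5.94)])
im=viewer.read_camera("scene");cv2.imwrite("pics/s3.png",cv2.resize(im[140:280,190:350,::-1],None,fx=4,fy=4,interpolation=2))
E
```

```text
t 8.55 [ 0.556  -0.1786  0.0893] [ 1.7995e+02 -1.4000e-01 -6.0400e+00] open 0.0007 F [ 0.1  0.6 -0.2] q [-0.44  0.58  1.54 -0.    1.02  1.23]
[{"x": -0.001, "y": -0.0005, "z": 0.0188, "wx": 0, "wy": 0, "wz": -0.1, "hand": 0}]
```

View pics/s3.png

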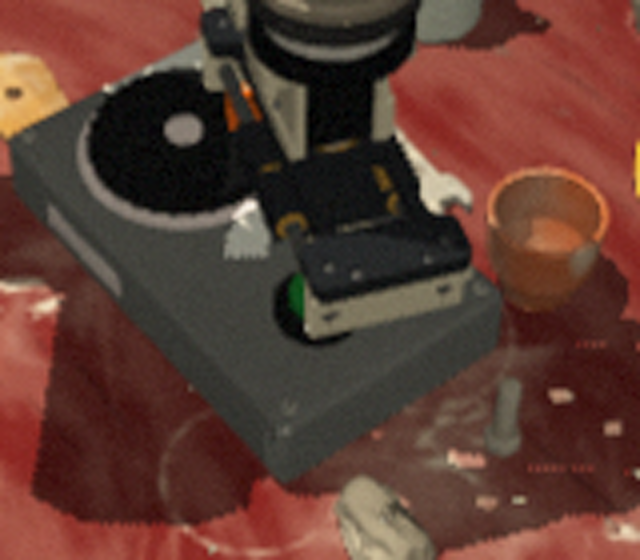

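The hand hangs over the button. Green is visible at (297,295) beside the gripper body, and the tab and the loose things are clear. I'll press.

{"fn": "move_arm", "kwargs": {"deltas": [{"x": -0.001, "y": 0, "z": 0.006, "wx": 0, "wy": 0, "wz": 0, "hand": 0}, {"x": -0.001, "y": 0, "z": 0.011, "wx": 0, "wy": 0, "wz": 0, "hand": 0}, {"x": -0.001, "y": 0, "z": 0.014, "wx": 0, "wy": 0, "wz": 0, "hand": 0}, {"x": -0.001, "y": 0, "z": 0.016, "wx": 0, "wy": 0, "wz": 0, "hand": 0}, {"x": -0.001, "y": 0, "z": 0.017, "wx": 0, "wy": 0, "wz": 0, "hand": 0}, {"x": -0.001, "y": 0, "z": 0.017, "wx": 0, "wy": 0, "wz": 0, "hand": 0}]}}

```text
time: 9.35
tool_pos: [0.5544, -0.1785, 0.0721]
tool_rot: [3.141, -0.001, -0.105]
contact_force: [-4.0, 0.7, 12.1]
opening: 0.0006
```

The reading is 12 N at z = 0.072, so the button should be on its end stop. I'll go slightly deeper to confirm, then release.

{"fn": "move_arm", "kwargs": {"deltas": [{"x": 0, "y": 0, "z": 0.0006, "wx": 0, "wy": 0, "wz": 0, "hand": 0}, {"x": 0, "y": 0, "z": 0.0006, "wx": 0, "wy": 0, "wz": 0, "hand": 0}]}}

```text
time: 9.6
tool_pos: [0.5544, -0.1785, 0.072]
tool_rot: [3.141, -0.001, -0.105]
contact_force: [-5.0, 1.1, 16.4]
opening: 0.0001
```

{"fn": "move_arm", "kwargs": {"deltas": [{"x": 0, "y": 0, "z": -0.01, "wx": 0, "wy": 0, "wz": 0, "hand": 0}, {"x": 0, "y": 0, "z": -0.04, "wx": 0, "wy": 0, "wz": 0, "hand": 0}, {"x": 0, "y": 0, "z": -0.09, "wx": 0, "wy": 0, "wz": 0, "hand": 0}, {"x": -0.04, "y": 0.02, "z": -0.13, "wx": 0, "wy": 0, "wz": 0, "hand": 0}, {"x": -0.09, "y": 0.06, "z": -0.14, "wx": 0, "wy": 0, "wz": 0, "hand": 0}, {"x": -0.14, "y": 0.1, "z": -0.14, "wx": 0, "wy": 0, "wz": 0, "hand": 0}, {"x": -0.19, "y": 0.13, "z": -0.14, "wx": 0, "wy": 0, "wz": 0, "hand": 0}, {"x": -0.19, "y": 0.13, "z": -0.14, "wx": 0, "wy": 0, "wz": 0, "hand": 0}]}}

```text
time: 10.6
tool_pos: [0.3486, -0.289, 0.2102]
tool_rot: [3.142, 0.001, -0.111]
contact_force: [1.3, -0.4, 0.6]
opening: 0.0006
```

```bash
python3 - <<'E'
from h import *
st()
for n in("scene","top"):
    im=viewer.read_camera(n);cv2.imwrite(f"pics/{n}4.png",im[...,::-1]);print(n,blobs(im,(5,150,60),(20,255,255),(200,150,300,240)),blobs(im,(45,120,40),(80,255,255),(240,180,300,240)))
a=cv2.resize(cv2.imread("pics/scene4.png")[130:300,180:350],None,fx=2.3,fy=2.3,interpolation=2);b=cv2.resize(cv2.imread("pics/top4.png")[130:300,150:320],None,fx=2.3,fy=2.3,interpolation=2)
cv2.imwrite("pics/both4.png",np.hstack([a,b]))
E
```

```text
t 10.6 [ 0.3486 -0.289   0.2102] [ 1.80e+02  5.00e-02 -6.36e+00] open 0.0006 F [ 1.3 -0.4  0.6] q [-0.86  0.23  1.74 -0.    1.18  0.82]
scene [([251.9, 165.6], [246, 159, 13, 14, 148]), ([202.4, 162.4], [200, 160, 6, 6, 14]), ([289.4, 201.4], [287, 199, 6, 5, 20]), ([201.6, 225.4], [200, 223, 4, 6, 14])] [([268.9, 213.2], [262, 207, 15, 14, 170])]
top [([276.8, 152.0], [273, 150, 8, 8, 30]), ([264.7, 178.0], [264, 177, 3, 3, 7]), ([218.6, 193.5], [215, 188, 8, 11, 48])] [([273.7, 200.2], [268, 195, 12, 12, 108])]
```

View pics/both4.png

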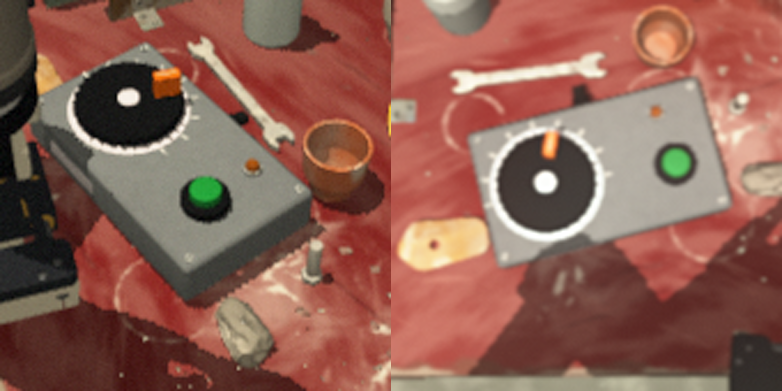

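The final picture shows the tab still at stop 5, at top pixel (218.6,193.5). The button is out again at its original pixel (273.7,200.2), and the loose things look undisturbed. I'll hand in.

```bash
python3 -c "
from cell import robot
print(robot.hand_in())"
```

```text
the job is handed in; nothing more can be done
None
```

I turned the dial four clicks clockwise, from stop 1 to stop 5, then pressed the green button fully in and let go. The job was handed in at about 10.7 s of robot time.

- **Dial:** I pushed only the tab's anticlockwise face, with the shut fingers. After backing off, and again after the button press, the tab was within about 1 pixel of where stop 5 should appear in the top picture.
- **Button:** It stopped going down at z = 0.072 m while the force rose from 12 to 16 N, so it was on its end stop. In the last pictures it was back out at its original position.
- **Surroundings:** The loose things looked undisturbed in the last pictures; I compared them by eye, not by measurement. The arm was in free air at hand-in.

No check failed or disagreed. While the finger was against the tab the camera resolved the dial angle only to about 3°, so I relied on the clear view afterwards for the final stop.

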